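Dock and lock a board in the test jig

ROBOT

A 6-joint arm with a two-finger parallel gripper is mounted at the origin on a cart in front of the work surface, level with it; the furniture and walls round the work are solid. World frame = base frame: x ahead of the robot, y to its left, z up, the work surface at z = 0. Lengths are in m, angles in rad, forces in N, time in s.
With the tool pointing down it reaches from about 0.375 to 0.9 m from the base axis. Payload 3.1 kg.
Tool frame: the origin (TCP) lies between the finger pads; the fingertips stand 17 mm ahead of it and the grasp point (between the pads) lies 2 mm behind it (robot.nose_length is the distance from the TCP to the fingertips, in m); z points along the fingers, y is the line along which they close (so a half turn about z gives the same grasp; the last joint's range is limited). The gripper opens to 87 mm and grips with 3 to 60 N. Pads are 19 mm wide; open, the fingers measure 117 mm over their backs; the gripper's body (75 mm by 190 mm) begins 51 mm behind the grasp point.
Start: joints at [1.145, 0.527, 1.433, -0, 1.181, -0.178], TCP at [0.153, 0.606, 0.24] pointing down, gripper open.
Joint ranges: [-3.08, 3.08], [-0.75, 2.2], [0.22, 2.44], [-1.43, 4.57], [0, 2.65], [-2.85, 2.85]. Speed limits (rad/s): [2.79, 2.79, 3.14, 3.14, 3.14, 3.14].

INTERFACE

Orientations are given as a unit quaternion [x, y, z, w].
In Python, from rig import robot, cams gives the robot as it stands.
- The arm moves only by the shell command python3 -m pendant 'ROWS' [FORCE]. ROWS is JSON, a list of rows, each an object with "jaw": the opening, from 0 (shut) to 1 (fully open); "linear": the shift along the tool's x, y, z in cm, a list of three; "twist": the turn about the tool's z in degrees. A call has 1 to 12 rows; each row shifts and turns the commanded pose from where the row before left it, along the tool's axes as they then stand; what a row does not reach is not made up. A row lasts 1/12 s, in which the tool goes at most 41.7 mm and 7.16 degrees, less where a joint would pass 70% of its speed; a pose out of reach is approached as far as the arm can. A call is refused whole if a number of a shift passes 4.17 or a number of a turn 7.16, either way. A call with a gripper value outside its range is refused whole. The fingers move at their own pace and stop on an object; FORCE is the grip in N (left out, the last holds). Time passes only in rows, so rows that do not move let the fingers close. It gives the time, the measured TCP pose, the force, the opening and the grip force at its end, in the units of the state.
- robot.get_obs(): the state, without advancing time (a new reading comes with each control period).
- cams.camera(name): name is "side" or "top" or "wrist"; returns a dict with "color" (420x560x3 uint8, blue, green, red), "depth" (420x560 float32, m along the optical axis (not along the pixel's ray), 0 where there is no reading), "fov_y" (degrees; the focal length in pixels is half the picture's height over the tangent of half this angle, whatever the lens; pixels are square), "cx", "cy" (the principal point, pixels), "view" (4x4, takes a point from world to camera coordinates). Camera axes: x right, y down, z forward; pixel columns grow to the right and rows downward; lengths in m; the calibration is good to about 2 mm. A picture is of the moment at which its call begins.
- robot.hand_in(): hands the job in; it is judged then, once.
The state is a dict: "time": time; "q": joint angles; "joint_velocities": joint speeds; "joint_torque": joint torques, N m; "position": TCP position; "tool_rot": TCP orientation; "ft_force": force on the tool from outside, world axes, zero at the start; "moment": the same for the moment, N m; "grip_width": finger opening in m; "grip_force": force on a finger pad.
Only numpy, scipy, OpenCV 4.12 (cv2) and the standard library are available. Lean on these libraries where they do the work, as an engineer would, in place of code of your own. Each camera call takes 0.05 s, during which the arm holds its last target. There are 200 camera calls.

TASK

Dock the circuit board in the bench test jig: push the jig's black stud away along the straight leg of its L-shaped slot until the board's connectors press on the spring probes, then push it round the corner, sideways, to the end of the short leg, so that the carriage stays locked. Only push with the fingertips: nothing may be pinched or lifted, the board itself must not be touched, and the jig and the things lying about it stay where they are. Finish with the hand clear.

Things in the scene. Friction and masses are not known exactly. Their poses are not given: they have to be found in the camera images.
- jig: loose grey-based aluminium test jig, 230 x 160 mm, 2.6 kg, on rubber feet; origin at the centre of its underside, z up; its x runs from the loading end (robot's side) to the probe block, its y to the left of that. Left half: bare aluminium gate plate with the L-shaped slot. Right half: open, with carriage and board; at its far end the probe block, 63 mm high (jig x 82 to 123, y -72 to -2 mm)
- corner (a point): corner of the L-shaped slot, on the slot's centre lines at the top face of the gate plate, 51 mm above the bench (plate: jig x -110 to 110, y 2 to 70 mm; 3 mm screw heads near its four corners). The slot is 12 mm wide; the straight leg comes from jig -x, the short leg goes to jig +y (left); the inner corner is bevelled 4 x 10 mm as a lead-in
- lock_end (a point): where the pin's axis stands in the locked end of the short leg: 22 mm from the corner to the left (jig +y), at the top face of the gate plate
- stud: smooth black upright stud, 19 mm across, above the gate plate; its head reaches from 54 to 78 mm above the bench, its 10 mm pin goes down through the slot. Origin on its axis at half the head's height (66 mm); axes parallel to the jig's. As a solid this is the half of the head that faces the robot and the right (jig -x and -y), where a finger pushes
- stud_back: the opposite half of the same stud head, facing the probe block and the left (jig +x and +y); same origin. Pressing both halves at once (over 1 N each) counts as pinching
- carriage (a joint): travel of carriage, stud and board along jig +x, m: 0 to 0.01 at the start; the board meets the probes at 0.039; 0.046 at the far end of the straight leg; 0.044 to 0.046 in the short leg. About 1.2 N moves it; the two spring probes add up to 1.2 N and push it back 1 to 2 mm when it is let go; the bevel takes that up
- latch (a joint): travel of the stud across the carriage along jig +y, m: 0 (1 mm of play either way) in the straight leg, 0.023 at the end of the short leg; it stays where it is left; about 1 N moves it, 3 to 8 N along the bevel
- board: bare green circuit board, 54 x 62 mm, lying screwed down in the nest on the carriage to the right of the gate plate, its two gold coaxial connectors towards the probe block; origin under its centre, 40 mm above the bench; not to be touched
- next_board: loose bare blue circuit board, 49 x 50 x 12 mm, on the bench to the left of the jig; origin at the centre of its underside
- attenuator: loose steel coaxial attenuator, 11 x 31 x 10 mm, on the bench to the right of the jig; origin at the centre of its underside
- tweezers: loose steel tweezers, 13 x 125 x 8 mm, on the bench to the right of the jig; origin at the centre of the underside

How it is judged:
By the outcome, as a careful person would: the job done as asked, in the order asked, and still so for the second after the job is handed in, with the robot touching nothing.
It also fails if it takes over 38 s, if anything falls off the work surface, if the arm or the gripper's body presses on something with over 40 N, if the wrist force passes 120 N, or if a joint passes its speed limit or range.

## Working session

There is one attempt and no reset: what is moved stays moved. The work goes in short steps, Python scripts to look and compute and a shell command to move; the robot and the scene stay as the last step left them, time stands still between calls to the robot, and variables do not carry over. Pictures are saved under pics/ and viewed, at most 10 in all, crops included, and the job is handed in when it is done.

```bash
mkdir -p pics; cat > h.py <<'E'
import numpy as np,cv2
from rig import robot,cams
def grab(n):
    c=cams.camera(n); return c
def pts(c):
    d=c["depth"];h,w=d.shape;f=h/2/np.tan(np.radians(c["fov_y"])/2)
    v,u=np.mgrid[:h,:w]
    P=np.stack([(u-c["cx"])*d/f,(v-c["cy"])*d/f,d,np.ones_like(d)],-1)
    return (P@np.linalg.inv(c["view"]).T)[...,:3]
def proj(c,p):
    h=c["depth"].shape[0];f=h/2/np.tan(np.radians(c["fov_y"])/2)
    q=c["view"]@np.append(p,1); return q[0]/q[2]*f+c["cx"],q[1]/q[2]*f+c["cy"]
E
python3 - <<'E'
from h import *
import pickle
o=robot.get_obs();print({k:np.round(v,3) for k,v in o.items()},robot.nose_length)
for n in("top","side"):
    c=grab(n);pickle.dump(c,open(n+".pkl","wb"));cv2.imwrite(f"pics/{n}0.png",c["color"])
    print(n,np.round(np.linalg.inv(c["view"]),3).tolist(),c["fov_y"])
E
```

```text
{'time': np.float64(0.0), 'q': array([ 1.145,  0.528,  1.434, -0.   ,  1.181, -0.178]), 'joint_velocities': array([-0.001,  0.001,  0.001, -0.001,  0.   ,  0.   ]), 'joint_torque': array([ 1.0000e-03, -4.4004e+01, -1.7660e+01,  6.4000e-02,  5.8000e-02,
       -0.0000e+00]), 'position': array([0.152, 0.605, 0.239]), 'tool_rot': array([ 0.123,  0.992, -0.001, -0.   ]), 'ft_force': array([ 0.5  , -0.276,  0.084]), 'moment': array([-0.009, -0.019, -0.029]), 'grip_force': np.float64(0.0), 'grip_width': np.float64(0.087)} 0.017
top [[-0.001, -0.999, 0.043, 0.477], [-1.0, 0.001, 0.011, -0.119], [-0.011, -0.043, -0.999, 0.926], [0.0, 0.0, 0.0, 1.0]] 50.74298322701694
side [[0.807, -0.229, 0.544, 0.037], [-0.59, -0.278, 0.758, -0.817], [-0.022, -0.933, -0.359, 0.407], [0.0, 0.0, 0.0, 1.0]] 44.6851412379422
```

View pics/top0.png

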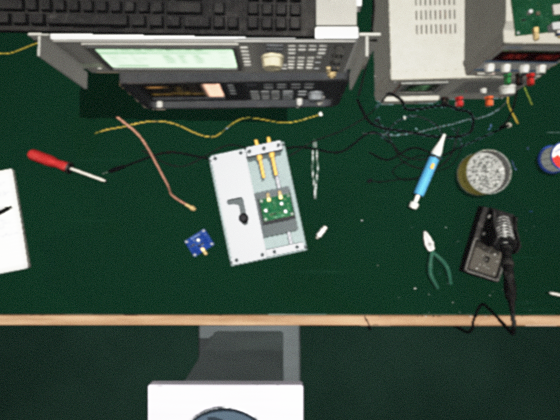

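View pics/side0.png

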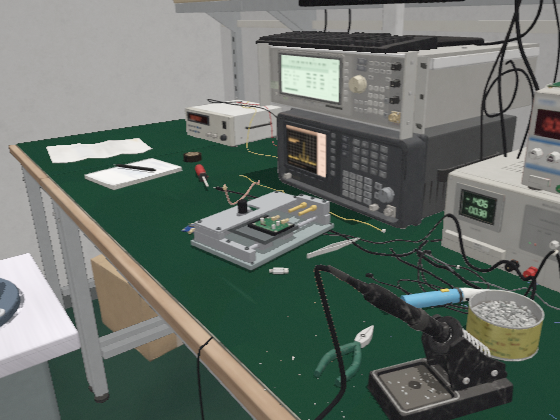

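The top view shows the jig around (257,203) with the stud at (243,217) and the slot corner at about (243,202). The short leg runs left to about (230,203). The blue board is at (199,242) and the attenuator at (321,231). Next I'll fit the geometry.

```bash
python3 - <<'E'
from h import *
import pickle
for n in("top","side"):
    c=pickle.load(open(n+".pkl","rb"));P=pts(c);x,y,z=P[...,0],P[...,1],P[...,2]
    roi=(x>.3)&(x<.65)&(y>-.25)&(y<.1)&(c["depth"]>0)
    print(n,np.histogram(z[roi],bins=np.arange(-.01,.1,.005)))
    st=roi&(z>.07)&(z<.085)&(y>-.1)
    s=P[st];print("stud cand",len(s),s.mean(0),s.min(0),s.max(0))
    pl=roi&(abs(z-.051)<.004)
    k,l,stt,cen=cv2.connectedComponentsWithStats(pl.astype(np.uint8))
    i=1+np.argmax(stt[1:,4]);q=P[l==i][:,:2].astype(np.float32)
    r=cv2.minAreaRect(q);print("plate",r,cv2.boxPoints(r).tolist(),stt[i],P[l==i][:,2].mean())
    al=roi&(z>.02)
    r=cv2.minAreaRect(P[al][:,:2].astype(np.float32));print("all",r)
c=pickle.load(open("top.pkl","rb"))
cv2.imwrite("pics/top_crop.png",cv2.resize(c["color"][130:275,170:345],None,fx=4,fy=4,interpolation=cv2.INTER_CUBIC))
E
```

```text
top (array([    0,  3778, 14773,   588,  1135,  1304,     8,    82,   164,
         350,  1023,   861,  3393,   237,   250,    18,    30,    85,
          12,     0,     0]), array([-0.01 , -0.005,  0.   ,  0.005,  0.01 ,  0.015,  0.02 ,  0.025,
        0.03 ,  0.035,  0.04 ,  0.045,  0.05 ,  0.055,  0.06 ,  0.065,
        0.07 ,  0.075,  0.08 ,  0.085,  0.09 ,  0.095]))
stud cand 127 [ 0.50141539 -0.00052107  0.07683705] [ 0.48362716 -0.05152554  0.0711076 ] [0.52643397 0.08101956 0.08243497]
plate ((0.5154784321784973, -0.031354647129774094), (0.21986056864261627, 0.06814824044704437), 11.955550193786621) [[0.40087413787841797, -0.020792007446289062], [0.41499125957489014, -0.08746201545000076], [0.6300827264785767, -0.041917286813259125], [0.6159656047821045, 0.024752721190452576]] [ 211  149   55  115 3413] 0.052129265535710775
all ((0.520050585269928, -0.023541927337646484), (0.2320585697889328, 0.23329007625579834), 11.991153717041016)
side (array([   0, 6183, 4094,  588, 1575,  363,  340,  365,  407,  566,  665,
        627, 1405,  140,   93,   26,   37,   38,    0,    0,    0]), array([-0.01 , -0.005,  0.   ,  0.005,  0.01 ,  0.015,  0.02 ,  0.025,
        0.03 ,  0.035,  0.04 ,  0.045,  0.05 ,  0.055,  0.06 ,  0.065,
        0.07 ,  0.075,  0.08 ,  0.085,  0.09 ,  0.095]))
stud cand 75 [ 0.49486429 -0.02351493  0.07475388] [ 0.48221826 -0.05352441  0.07025568] [0.52129885 0.07294819 0.07871436]
plate ((0.5219234824180603, -0.06664394587278366), (0.22256536781787872, 0.14494043588638306), 10.873100280761719) [[0.3989682197570801, -0.016466498374938965], [0.4263089895248413, -0.15880487859249115], [0.6448787450790405, -0.11682139337062836], [0.6175379753112793, 0.025516986846923828]] [ 194  191  135   42 1763] 0.05060900011863893
all ((0.5135272741317749, -0.02713221311569214), (0.2243119478225708, 0.2345827966928482), 12.445701599121094)
```

View pics/top_crop.png

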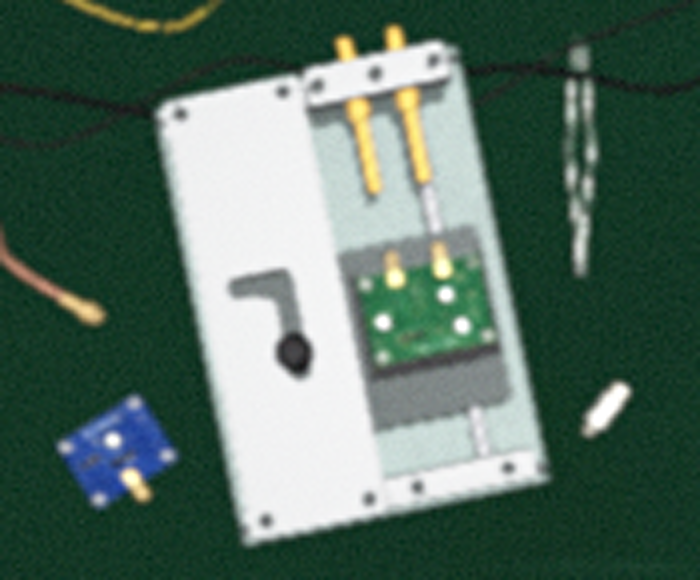

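```bash
python3 - <<'E'
from h import *
import pickle
c=pickle.load(open("top.pkl","rb"));P=pts(c)
a=np.radians(11.97);R=np.array([[np.cos(a),-np.sin(a)],[np.sin(a),np.cos(a)]])
O=np.array([.5155,-.0314])-R@[0,.036];print("jig O",O)
h=420;f=210/np.tan(np.radians(c["fov_y"])/2);T=np.linalg.inv(c["view"])
def at(u,v,z):
    d=T[:3,:3]@[(u-c["cx"])/f,(v-c["cy"])/f,1];t=(z-T[2,3])/d[2];return T[:3,3]+t*d
for n,(u,v),z in[("studtop",(293,353),.078),("cornerguess",(284,284),.051),("shortend",(236,289),.051),("probe",(376,73),.063)]:
    p=at((u+.5)/4-.5+170,(v+.5)/4-.5+130,z);print(n,p[:2],"jig",R.T@(p[:2]-O))
for n in("top","side"):
    cc=pickle.load(open(n+".pkl","rb"));P=pts(cc);q=(P[...,:2]-O)@R
    m=(abs(q[...,0])<.1)&(q[...,1]>.01)&(q[...,1]<.07)&(P[...,2]>.062)&(P[...,2]<.09)
    s=q[m];print(n,m.sum(),s.mean(0),s.min(0),s.max(0),P[m][:,2].max())
# dark pixels on plate (slot) in jig coords
P=pts(c);g=c["color"].max(-1);U=[]
for v in range(180,230):
    for u in range(220,260):
        if g[v,u]<150:
            U.append(np.append(R.T@(at(u,v,.051)[:2]-O),g[v,u]))
U=np.array(U);U=U[(U[:,1]>.01)&(U[:,1]<.065)&(abs(U[:,0])<.09)]
print(np.round(U[:,:2].min(0),4),np.round(U[:,:2].max(0),4))
# obstacles above 0.1 near
P=P[c["depth"]>0]
m=(P[:,2]>.1)&(abs(P[:,1])<.2)&(P[:,0]>.35);print("tall min x",np.percentile(P[m][:,0],1))
E
```

```text
jig O [ 0.52296638 -0.06661723]
studtop [ 0.49151696 -0.04364066] jig [-0.02600026  0.02899957]
cornerguess [ 0.52616126 -0.03671184] jig [0.00932777 0.02859252]
shortend [ 0.52371884 -0.01291376] jig [0.01187417 0.0523797 ]
probe [ 0.62911867 -0.08276563] jig [ 0.10049498 -0.03781321]
top 78 [-0.02517345  0.02940282] [-0.03406757  0.02081712] [-0.01604954  0.03873814] 0.0824349681337998
side 97 [-0.02875482  0.02577042] [-0.03583391  0.01895097] [-0.01787752  0.03650283] 0.07871435926489567
[-0.0363  0.0225] [0.0165 0.054 ]
tall min x 0.7163308978745775
```

```bash
python3 -m pendant '[{"jaw":0,"linear":[0,0,0],"twist":-6.5},{"jaw":0,"linear":[0,0,0],"twist":-6.5},{"jaw":0,"linear":[0,0,0],"twist":-6.5},{"jaw":0,"linear":[0,0,0],"twist":-6.5},{"jaw":0,"linear":[-2,-4,0],"twist":0},{"jaw":0,"linear":[-2,-3.5,0],"twist":0},{"jaw":0,"linear":[-2,-3.5,0],"twist":0},{"jaw":0,"linear":[-2,-3.5,0],"twist":0},{"jaw":0,"linear":[-2,-3.5,0],"twist":0},{"jaw":0,"linear":[-2,-3.5,0],"twist":0},{"jaw":0,"linear":[-2,-3.5,0],"twist":0},{"jaw":0,"linear":[-2,-3.5,0],"twist":0}]'
cat >> h.py <<'E'
from scipy.spatial.transform import Rotation as Ro
a=np.radians(11.97);R=np.array([[np.cos(a),-np.sin(a)],[np.sin(a),np.cos(a)]]);O=np.array([.52297,-.06662])
def st(goal=None):
    o=robot.get_obs();p=np.array(o["position"]);M=Ro.from_quat(o["tool_rot"])
    print("t",round(float(o["time"]),2),"jig xy",np.round(R.T@(p[:2]-O),4),"tip z",round(float(p[2]-.017),4),"tooly deg in jig",np.round(np.degrees(np.arctan2(*(R.T@M.as_matrix()[:2,1])[::-1])),2),"tilt",np.round(M.as_matrix()[:,2],3),"Fjig",np.round(R.T@np.array(o["ft_force"])[:2],2),np.round(o["ft_force"][2],2),"grip",round(float(o["grip_width"]),4),"q",np.round(o["q"],2))
    if goal is not None:
        g=np.append(R@np.array(goal[:2])+O,goal[2]+.017);print("tool cm",np.round(M.inv().apply(g-p)*100,2))
E
python3 -c "
from h import *
st((-.065,.029,.1))"
```

```text
time: 1.1
position: [0.3666, 0.3607, 0.2393]
tool_rot: [-0.103, 0.995, -0.0, -0.0]
ft_force: [1.0, 1.1, -0.5]
grip_width: 0.0152
grip_force: 0.0
t 1.1 jig xy [-0.0644  0.4504] tip z 0.2223 tooly deg in jig 89.9 tilt [-0.001 -0.    -1.   ] Fjig [1.22 0.82] -0.49 grip 0.0152 q [ 0.56  0.38  1.71  0.    1.06 -1.22]
tool cm [-2.000e-02 -4.214e+01  1.224e+01]
```

```bash
python3 -m pendant '[{"jaw":0,"linear":[0,-4,0],"twist":0},{"jaw":0,"linear":[0,-4,0],"twist":0},{"jaw":0,"linear":[0,-4,0],"twist":0},{"jaw":0,"linear":[0,-4,0],"twist":0},{"jaw":0,"linear":[0,-4,0.5],"twist":0},{"jaw":0,"linear":[0,-4,1],"twist":0},{"jaw":0,"linear":[0,-4,1],"twist":0},{"jaw":0,"linear":[0,-4,1],"twist":0},{"jaw":0,"linear":[0,-4,1],"twist":0},{"jaw":0,"linear":[0,-3,1],"twist":0},{"jaw":0,"linear":[0,0,1],"twist":0},{"jaw":0,"linear":[0,0,0],"twist":0}]'
python3 - <<'E'
from h import *
st((-.065,.029,.061))
c=grab("wrist");cv2.imwrite("pics/w1.png",c["color"])
print(np.round(np.linalg.inv(c["view"]),3).tolist())
P=pts(c);q=(P[...,:2]-O)@R;d=c["depth"]>0
m=d&(abs(q[...,0])<.1)&(q[...,1]>.01)&(q[...,1]<.07)&(P[...,2]>.068)&(P[...,2]<.085)
print(m.sum(),q[m].mean(0),q[m].min(0),q[m].max(0)) if m.any() else print("none")
E
```

```text
time: 2.1
position: [0.4453, -0.0209, 0.1729]
tool_rot: [-0.101, 0.995, 0.001, -0.002]
ft_force: [0.1, 0.1, -0.4]
grip_width: 0.0002
grip_force: 0.0
t 2.1 jig xy [-0.0665  0.0608] tip z 0.1559 tooly deg in jig 89.64 tilt [-0.004  0.001 -1.   ] Fjig [0.08 0.07] -0.44 grip 0.0002 q [-0.3   0.4   1.94  0.    0.81 -2.07]
tool cm [-0.2  -3.2   9.49]
[[-0.202, 0.947, 0.249, 0.375], [0.979, 0.195, 0.053, -0.036], [0.002, 0.254, -0.967, 0.317], [0.0, 0.0, 0.0, 1.0]]
none
```

View pics/w1.png

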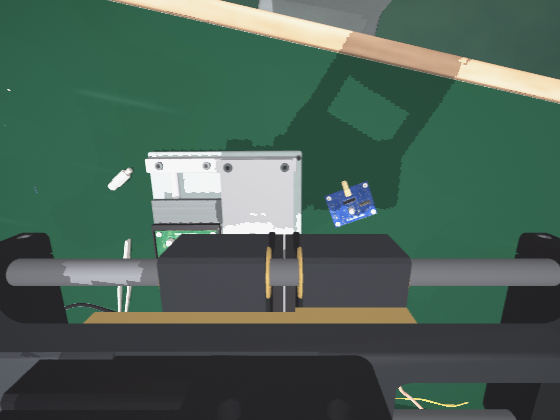

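The wrist view shows the jig's near edge level at row 152, so the tool is square to the jig. The plate screws are at (228,167) and (284,167), and the stud is hidden behind the fingers.

```bash
python3 -m pendant '[{"jaw":0,"linear":[0,-2,0],"twist":0},{"jaw":0,"linear":[0,-1.2,1],"twist":0},{"jaw":0,"linear":[0,0,2],"twist":0},{"jaw":0,"linear":[0,0,2],"twist":0},{"jaw":0,"linear":[0,0,2],"twist":0},{"jaw":0,"linear":[0,0,1.5],"twist":0},{"jaw":0,"linear":[0,0,0.5],"twist":0},{"jaw":0,"linear":[0,0,0],"twist":0},{"jaw":0,"linear":[0,0,0],"twist":0}]'
python3 - <<'E'
from h import *
st((-.065,.029,.061))
c=grab("side");u,v=map(int,proj(c,[.49,-.045,.07]))
cv2.imwrite("pics/s2.png",cv2.resize(c["color"][v-75:v+75,u-100:u+100],None,fx=4,fy=4,interpolation=cv2.INTER_CUBIC))
E
```

```text
time: 2.9
position: [0.4527, -0.0502, 0.0847]
tool_rot: [-0.104, 0.995, 0.0, -0.0]
ft_force: [0.8, 0.1, 0.1]
grip_width: 0.0001
grip_force: 0.0
t 2.9 jig xy [-0.0653  0.0306] tip z 0.0677 tooly deg in jig 89.94 tilt [-0.  0. -1.] Fjig [ 0.86 -0.03] 0.05 grip 0.0001 q [-0.36  0.59  1.98  0.    0.57 -2.14]
tool cm [-0.03 -0.16  0.67]
```

View pics/s2.png

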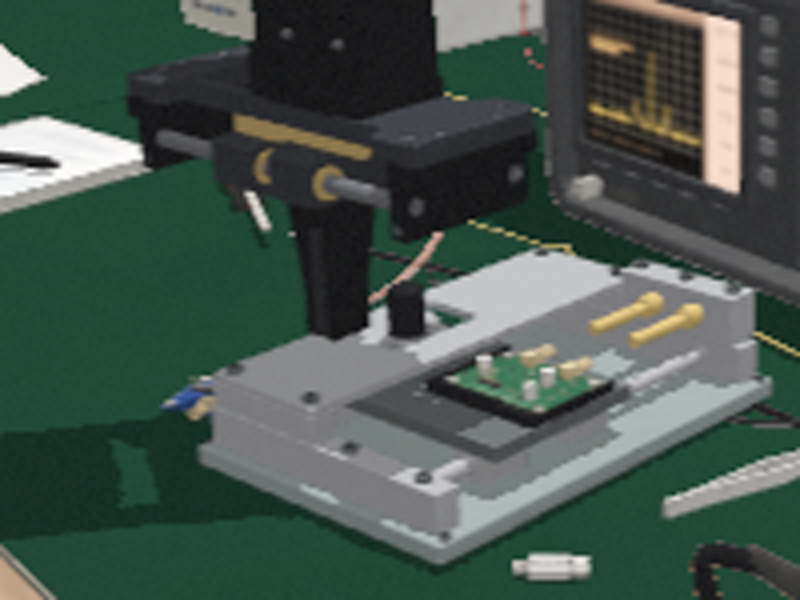

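The close-up shows the closed fingertips just above the gate plate at (340,330), right behind the stud at (407,310), with a gap between them. I'll lower a little and approach.

```bash
python3 -m pendant '[{"jaw":0,"linear":[0,-0.15,0.6],"twist":0},{"jaw":0,"linear":[-0.8,0,0],"twist":0},{"jaw":0,"linear":[-0.6,0,0],"twist":0},{"jaw":0,"linear":[0,0,0],"twist":0},{"jaw":0,"linear":[0,0,0],"twist":0}]'; python3 -c "
from h import *
st((-.065,.029,.061))"
python3 -m pendant '[{"jaw":0,"linear":[-0.4,0,0],"twist":0},{"jaw":0,"linear":[-0.4,0,0],"twist":0},{"jaw":0,"linear":[-0.4,0,0],"twist":0},{"jaw":0,"linear":[-0.4,0,0],"twist":0},{"jaw":0,"linear":[0,0,0],"twist":0},{"jaw":0,"linear":[0,0,0],"twist":0}]'; python3 -c "
from h import *
st((-.0085,.029,.061))"
```

```text
time: 3.37
position: [0.4677, -0.0493, 0.0789]
tool_rot: [-0.104, 0.995, -0.0, 0.001]
ft_force: [0.0, -0.2, 0.1]
grip_width: 0.0004
grip_force: 0.0
t 3.37 jig xy [-0.0505  0.0284] tip z 0.0619 tooly deg in jig 89.92 tilt [ 0.001 -0.001 -1.   ] Fjig [-0.03 -0.16] 0.09 grip 0.0004 q [-0.34  0.61  1.95  0.    0.58 -2.12]
tool cm [1.45 0.05 0.08]
time: 3.87
position: [0.4829, -0.0459, 0.0786]
tool_rot: [-0.103, 0.995, -0.0, 0.0]
ft_force: [-0.5, -0.4, 0.1]
grip_width: 0.0002
grip_force: 0.0
t 3.87 jig xy [-0.0349  0.0286] tip z 0.0616 tooly deg in jig 89.9 tilt [ 0.001 -0.    -1.   ] Fjig [-0.55 -0.31] 0.13 grip 0.0002 q [-0.33  0.62  1.91  0.    0.61 -2.1 ]
tool cm [-2.64  0.04  0.06]
```

```bash
python3 -m pendant '[{"jaw":0,"linear":[-0.4,0,0],"twist":0},{"jaw":0,"linear":[-0.4,0,0],"twist":0},{"jaw":0,"linear":[-0.4,0,0],"twist":0},{"jaw":0,"linear":[-0.4,0,0],"twist":0},{"jaw":0,"linear":[-0.3,0,0],"twist":0},{"jaw":0,"linear":[0,0,0],"twist":0},{"jaw":0,"linear":[0,0,0],"twist":0}]'; python3 - <<'E'
from h import *
st((-.0085,.029,.061))
c=grab("top");P=pts(c)
cv2.imwrite("pics/t3.png",cv2.resize(c["color"][140:275,190:330],None,fx=4,fy=4,interpolation=cv2.INTER_CUBIC))
c=grab("side");u,v=map(int,proj(c,[.51,-.045,.07]))
cv2.imwrite("pics/s3.png",cv2.resize(c["color"][v-55:v+55,u-75:u+75],None,fx=5,fy=5,interpolation=cv2.INTER_CUBIC))
E
```

```text
time: 4.45
position: [0.5018, -0.0421, 0.0786]
tool_rot: [-0.103, 0.995, -0.0, 0.001]
ft_force: [-0.1, 0.2, 0.2]
grip_width: 0.0004
grip_force: 0.0
t 4.45 jig xy [-0.0156  0.0283] tip z 0.0616 tooly deg in jig 89.9 tilt [ 0.002 -0.001 -1.   ] Fjig [-0.02  0.23] 0.18 grip 0.0004 q [-0.31  0.63  1.87  0.    0.64 -2.08]
tool cm [-0.71  0.07  0.07]
```

View pics/s3.png

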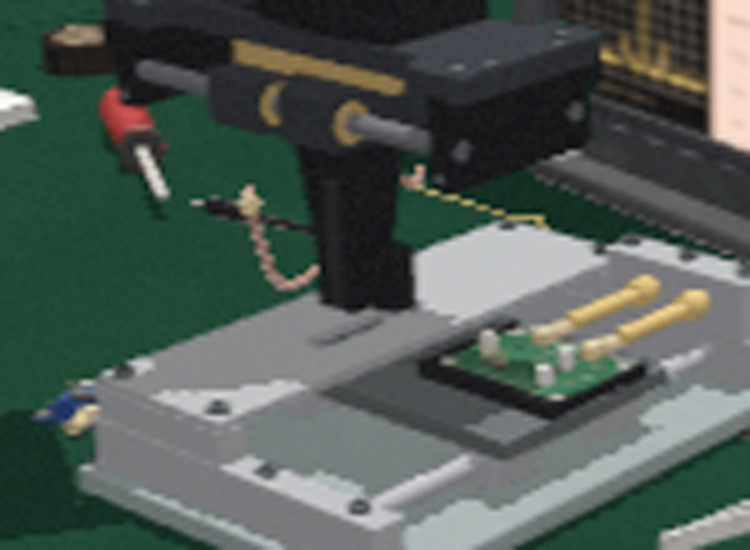

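The stud at (395,275) is in contact with the finger, the straight leg is open behind it, and the connectors at (545,330) are just reaching the probes. I'll do the last 7 mm in small steps while watching the force.

```bash
python3 -m pendant '[{"jaw":0,"linear":[-0.2,0.05,0],"twist":0},{"jaw":0,"linear":[-0.2,0,0],"twist":0},{"jaw":0,"linear":[-0.1,0,0],"twist":0},{"jaw":0,"linear":[0,0,0],"twist":0},{"jaw":0,"linear":[0,0,0],"twist":0}]'; python3 -c "
from h import *
st((-.0085,.029,.061))"
python3 -m pendant '[{"jaw":0,"linear":[-0.1,0,0],"twist":0},{"jaw":0,"linear":[0,0,0],"twist":0},{"jaw":0,"linear":[0,0,0],"twist":0}]'; python3 -c "
from h import *
st((-.0085,.029,.061))"
```

```text
time: 4.97
position: [0.5058, -0.0405, 0.0786]
tool_rot: [-0.103, 0.995, -0.0, 0.0]
ft_force: [-1.0, -0.4, -0.4]
grip_width: 0.0006
grip_force: 0.3
t 4.97 jig xy [-0.0113  0.0291] tip z 0.0616 tooly deg in jig 89.89 tilt [ 0. -0. -1.] Fjig [-1.01 -0.15] -0.39 grip 0.0006 q [-0.3   0.63  1.86  0.    0.65 -2.08]
tool cm [-0.28 -0.01  0.06]
time: 5.22
position: [0.5066, -0.0403, 0.0786]
tool_rot: [-0.103, 0.995, 0.0, -0.0]
ft_force: [-1.1, -1.1, 0.2]
grip_width: 0.0004
grip_force: 0.5
t 5.22 jig xy [-0.0105  0.0292] tip z 0.0616 tooly deg in jig 89.89 tilt [-0.  0. -1.] Fjig [-1.29 -0.83] 0.17 grip 0.0004 q [-0.3   0.64  1.85 -0.    0.65 -2.08]
tool cm [-0.2  -0.02  0.06]
```

```bash
for i in 1 2 ; do :; done; python3 -m pendant '[{"jaw":0,"linear":[-0.1,0,0],"twist":0},{"jaw":0,"linear":[0,0,0],"twist":0},{"jaw":0,"linear":[0,0,0],"twist":0}]'; python3 -m pendant '[{"jaw":0,"linear":[-0.1,0,0],"twist":0},{"jaw":0,"linear":[0,0,0],"twist":0},{"jaw":0,"linear":[0,0,0],"twist":0}]'; python3 -c "
from h import *
st((-.0085,.029,.061))"
```

```text
time: 5.47
position: [0.5076, -0.04, 0.0786]
tool_rot: [-0.103, 0.995, 0.0, -0.0]
ft_force: [-1.1, -0.6, 0.3]
grip_width: 0.001
grip_force: 0.7
time: 5.72
position: [0.5086, -0.0398, 0.0785]
tool_rot: [-0.103, 0.995, 0.0, -0.0]
ft_force: [-1.4, 0.0, 1.1]
grip_width: 0.0003
grip_force: 0.7
t 5.72 jig xy [-0.0085  0.0292] tip z 0.0615 tooly deg in jig 89.89 tilt [-0.  0. -1.] Fjig [-1.38  0.34] 1.06 grip 0.0003 q [-0.3   0.64  1.85  0.    0.66 -2.08]
tool cm [ 0.   -0.02  0.05]
```

```bash
python3 -m pendant '[{"jaw":0,"linear":[-0.1,0,0],"twist":0},{"jaw":0,"linear":[0,0,0],"twist":0},{"jaw":0,"linear":[0,0,0],"twist":0}]'; python3 -m pendant '[{"jaw":0,"linear":[-0.1,0,0],"twist":0},{"jaw":0,"linear":[0,0,0],"twist":0},{"jaw":0,"linear":[0,0,0],"twist":0}]'; python3 -c "
from h import *
st((-.0085,.029,.061))"
```

```text
time: 5.97
position: [0.5096, -0.0396, 0.0785]
tool_rot: [-0.103, 0.995, 0.0, -0.0]
ft_force: [-2.4, 0.3, 1.5]
grip_width: 0.0001
grip_force: 0.8
time: 6.22
position: [0.5106, -0.0394, 0.0785]
tool_rot: [-0.103, 0.995, 0.0, -0.0]
ft_force: [-1.7, -0.6, 0.6]
grip_width: 0.0005
grip_force: 0.9
t 6.22 jig xy [-0.0065  0.0292] tip z 0.0615 tooly deg in jig 89.89 tilt [-0.  0. -1.] Fjig [-1.76 -0.26] 0.63 grip 0.0005 q [-0.3   0.64  1.84  0.    0.66 -2.07]
tool cm [ 0.2  -0.02  0.05]
```

```bash
python3 -m pendant '[{"jaw":0,"linear":[-0.1,0,0],"twist":0},{"jaw":0,"linear":[0,0,0],"twist":0},{"jaw":0,"linear":[0,0,0],"twist":0}]'; python3 -c "
from h import *
st()"
```

```text
time: 6.47
position: [0.5115, -0.0392, 0.0785]
tool_rot: [-0.103, 0.995, 0.0, -0.0]
ft_force: [-1.9, -0.6, 1.1]
grip_width: 0.0003
grip_force: 1.0
t 6.47 jig xy [-0.0055  0.0292] tip z 0.0615 tooly deg in jig 89.89 tilt [-0.  0. -1.] Fjig [-1.95 -0.16] 1.11 grip 0.0003 q [-0.29  0.64  1.84  0.    0.66 -2.07]
```

```bash
python3 -m pendant '[{"jaw":0,"linear":[-0.05,0,0],"twist":0},{"jaw":0,"linear":[0,0,0],"twist":0},{"jaw":0,"linear":[0,0,0],"twist":0}]'; python3 -c "
from h import *
st()"
```

```text
time: 6.72
position: [0.5117, -0.0391, 0.0785]
tool_rot: [-0.103, 0.995, 0.0, -0.0]
ft_force: [-3.0, -1.3, 1.8]
grip_width: 0.0003
grip_force: 1.6
t 6.72 jig xy [-0.0054  0.0293] tip z 0.0615 tooly deg in jig 89.9 tilt [-0.001  0.    -1.   ] Fjig [-3.24 -0.69] 1.82 grip 0.0003 q [-0.29  0.64  1.84 -0.    0.66 -2.07]
```

```bash
python3 -m pendant '[{"jaw":0,"linear":[-0.06,0,0],"twist":0},{"jaw":0,"linear":[0,0,0],"twist":0},{"jaw":0,"linear":[0,0,0],"twist":0}]'; python3 -c "
from h import *
st()"
```

```text
time: 6.97
position: [0.5118, -0.0391, 0.0785]
tool_rot: [-0.103, 0.995, 0.0, -0.001]
ft_force: [-4.8, -2.3, 2.5]
grip_width: -0.0002
grip_force: 2.5
t 6.97 jig xy [-0.0052  0.0293] tip z 0.0615 tooly deg in jig 89.9 tilt [-0.002  0.    -1.   ] Fjig [-5.17 -1.23] 2.49 grip -0.0002 q [-0.29  0.64  1.84 -0.    0.66 -2.07]
```

```bash
python3 -m pendant '[{"jaw":0,"linear":[0.4,0,0],"twist":0},{"jaw":0,"linear":[1.2,0,0],"twist":0},{"jaw":0,"linear":[0,-1,-1.5],"twist":0},{"jaw":0,"linear":[0,-2.4,-1],"twist":0},{"jaw":0,"linear":[0,0,0],"twist":0},{"jaw":0,"linear":[0,0,0],"twist":0}]'; python3 - <<'E'
from h import *
import pickle
st((.012,-.005,.063))
for n in("top","side"):
    c=pickle.load(open(n+".pkl","rb"));P=pts(c);q=(P[...,:2]-O)@R
    m=(c["depth"]>0)&(q[...,0]>-.075)&(q[...,0]<.03)&(q[...,1]<-.002)&(q[...,1]>-.07)
    print(n,np.percentile(P[...,2][m],[50,90,98,100]))
c=grab("side");P=pts(c);q=(P[...,:2]-O)@R
m=(c["depth"]>0)&(q[...,0]>-.03)&(q[...,0]<.05)&(q[...,1]<.05)&(q[...,1]>.015)&(P[...,2]>.056)&(P[...,2]<.078)
print(m.sum(),np.percentile(q[m],[2,50,98],axis=0))
u,v=map(int,proj(c,[.51,-.045,.07]))
cv2.imwrite("pics/s4.png",cv2.resize(c["color"][v-55:v+55,u-75:u+75],None,fx=5,fy=5,interpolation=cv2.INTER_CUBIC))
E
```

```text
time: 7.47
position: [0.5061, -0.0768, 0.1043]
tool_rot: [-0.102, 0.995, -0.001, 0.002]
ft_force: [-0.1, -0.3, 0.1]
grip_width: 0.0005
grip_force: 0.0
t 7.47 jig xy [-0.0186 -0.0064] tip z 0.0873 tooly deg in jig 89.76 tilt [ 0.005 -0.001 -1.   ] Fjig [-0.18 -0.29] 0.08 grip 0.0005 q [-0.37  0.59  1.84  0.    0.71 -2.15]
tool cm [-3.05  0.16  2.44]
top [0.04324205 0.04754802 0.05117277 0.05409559]
side [0.03930765 0.04536239 0.04952147 0.05264626]
65 [[0.00219222 0.01959822]
 [0.00533542 0.02416772]
 [0.01754667 0.03462537]]
```

View pics/s4.png

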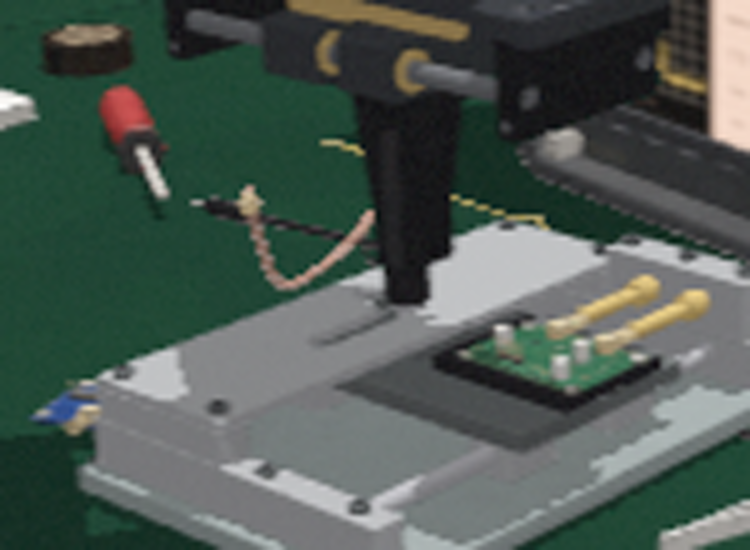

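The picture shows the fingers raised to the right of the straight leg. The stud is behind them at about (435,240), and the connectors touch the probes at (560,325) and (610,340). Board parts reach at most 54 mm, so a tip height of 63 mm clears them.

```bash
python3 -m pendant '[{"jaw":0,"linear":[-1.5,0.1,0],"twist":0},{"jaw":0,"linear":[-1.5,0,0],"twist":0},{"jaw":0,"linear":[0,0,1],"twist":0},{"jaw":0,"linear":[0,0,1],"twist":0},{"jaw":0,"linear":[0,0,0.3],"twist":0},{"jaw":0,"linear":[0,0,0],"twist":0},{"jaw":0,"linear":[0,0,0],"twist":0}]'; python3 -c "
from h import *
st((.012,.0045,.063))"
```

```text
time: 8.1
position: [0.5316, -0.068, 0.0796]
tool_rot: [-0.103, 0.995, 0.001, -0.001]
ft_force: [0.4, -0.2, 0.4]
grip_width: 0.0006
grip_force: 0.0
t 8.1 jig xy [ 0.0082 -0.0032] tip z 0.0626 tooly deg in jig 89.88 tilt [-0.003  0.001 -1.   ] Fjig [ 0.35 -0.28] 0.42 grip 0.0006 q [-0.34  0.66  1.78 -0.    0.71 -2.11]
tool cm [-0.38  0.77 -0.04]
```

```bash
python3 -m pendant '[{"jaw":0,"linear":[-0.4,0,0],"twist":0},{"jaw":0,"linear":[0,0.3,0],"twist":0},{"jaw":0,"linear":[0,0.3,0],"twist":0},{"jaw":0,"linear":[0,0,0],"twist":0},{"jaw":0,"linear":[0,0,0],"twist":0}]';  python3 -c "
from h import *
st()"; python3 -m pendant '[{"jaw":0,"linear":[0,0.2,0],"twist":0},{"jaw":0,"linear":[0,0.1,0],"twist":0},{"jaw":0,"linear":[0,0,0],"twist":0}]';  python3 -c "
from h import *
st()"
```

```text
time: 8.52
position: [0.5357, -0.0614, 0.0808]
tool_rot: [-0.104, 0.995, -0.0, 0.0]
ft_force: [0.6, -0.4, 0.2]
grip_width: 0.0008
grip_force: 0.0
t 8.52 jig xy [0.0135 0.0024] tip z 0.0638 tooly deg in jig 89.92 tilt [ 0. -0. -1.] Fjig [ 0.47 -0.53] 0.16 grip 0.0008 q [-0.32  0.66  1.77  0.    0.71 -2.1 ]
time: 8.77
position: [0.535, -0.0586, 0.0806]
tool_rot: [-0.103, 0.995, 0.0, -0.0]
ft_force: [0.2, 0.9, 0.9]
grip_width: 0.0003
grip_force: 0.0
t 8.77 jig xy [0.0134 0.0054] tip z 0.0636 tooly deg in jig 89.9 tilt [-0.  0. -1.] Fjig [0.37 0.81] 0.93 grip 0.0003 q [-0.32  0.65  1.78  0.    0.71 -2.09]
```

```bash
python3 -m pendant '[{"jaw":0,"linear":[0,0.15,0],"twist":0},{"jaw":0,"linear":[0,0.15,0],"twist":0},{"jaw":0,"linear":[0,0,0],"twist":0}]';  python3 -c "
from h import *
st()"; python3 -m pendant '[{"jaw":0,"linear":[0,0.15,0],"twist":0},{"jaw":0,"linear":[0,0.1,0],"twist":0},{"jaw":0,"linear":[0,0,0],"twist":0}]';  python3 -c "
from h import *
st()"
```

```text
time: 9.02
position: [0.5344, -0.0556, 0.0805]
tool_rot: [-0.103, 0.995, 0.0, -0.0]
ft_force: [-0.9, -0.2, -0.2]
grip_width: 0.0001
grip_force: 0.0
t 9.02 jig xy [0.0134 0.0084] tip z 0.0635 tooly deg in jig 89.9 tilt [-0.  0. -1.] Fjig [-0.96  0.04] -0.18 grip 0.0001 q [-0.31  0.65  1.78  0.    0.71 -2.09]
time: 9.27
position: [0.5339, -0.0532, 0.0805]
tool_rot: [-0.103, 0.995, 0.0, -0.0]
ft_force: [-0.0, 0.2, -0.0]
grip_width: 0.0007
grip_force: 0.0
t 9.27 jig xy [0.0135 0.0109] tip z 0.0635 tooly deg in jig 89.9 tilt [-0.  0. -1.] Fjig [0.01 0.17] -0.01 grip 0.0007 q [-0.31  0.65  1.78  0.    0.71 -2.09]
```

```bash
python3 -m pendant '[{"jaw":0,"linear":[0,0.1,0],"twist":0},{"jaw":0,"linear":[0,0.1,0],"twist":0},{"jaw":0,"linear":[0,0,0],"twist":0}]';  python3 -c "
from h import *
st()"; python3 -m pendant '[{"jaw":0,"linear":[0,0.1,0],"twist":0},{"jaw":0,"linear":[0,0.1,0],"twist":0},{"jaw":0,"linear":[0,0,0],"twist":0}]';  python3 -c "
from h import *
st()
c=grab('side');u,v=map(int,proj(c,[.53,-.045,.07]))
cv2.imwrite('pics/s5.png',cv2.resize(c['color'][v-50:v+50,u-70:u+70],None,fx=5,fy=5,interpolation=cv2.INTER_CUBIC))"
```

```text
time: 9.52
position: [0.5336, -0.0514, 0.0806]
tool_rot: [-0.103, 0.995, -0.0, 0.0]
ft_force: [0.5, -1.0, -0.1]
grip_width: 0.0003
grip_force: 0.2
t 9.52 jig xy [0.0136 0.0127] tip z 0.0636 tooly deg in jig 89.9 tilt [ 0. -0. -1.] Fjig [ 0.28 -1.05] -0.05 grip 0.0003 q [-0.3   0.65  1.78 -0.    0.71 -2.08]
time: 9.77
position: [0.5332, -0.0494, 0.0806]
tool_rot: [-0.103, 0.995, 0.0, 0.0]
ft_force: [0.4, -0.7, 0.3]
grip_width: 0.0003
grip_force: 0.2
t 9.77 jig xy [0.0136 0.0147] tip z 0.0636 tooly deg in jig 89.89 tilt [ 0.  0. -1.] Fjig [ 0.27 -0.79] 0.28 grip 0.0003 q [-0.3   0.65  1.78  0.    0.7  -2.08]
```

View pics/s5.png

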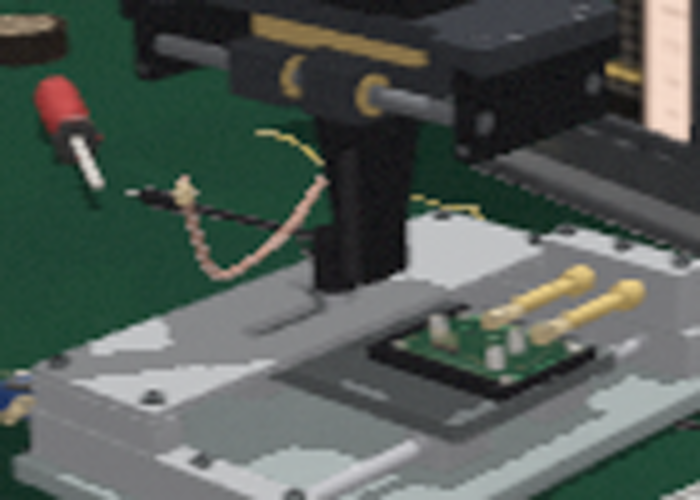

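The picture shows the stud at (327,255) on the finger's left side and the corner of the slot starting to show at (315,300). Contact has begun, so I'll continue left.

```bash
python3 -m pendant '[{"jaw":0,"linear":[0,0.1,0],"twist":0},{"jaw":0,"linear":[0,0.1,0],"twist":0},{"jaw":0,"linear":[0,0,0],"twist":0}]';  python3 -c "
from h import *
st()"; python3 -m pendant '[{"jaw":0,"linear":[0,0.1,0],"twist":0},{"jaw":0,"linear":[0,0.1,0],"twist":0},{"jaw":0,"linear":[0,0,0],"twist":0}]';  python3 -c "
from h import *
st()"; python3 -m pendant '[{"jaw":0,"linear":[0,0.1,0],"twist":0},{"jaw":0,"linear":[0,0.1,0],"twist":0},{"jaw":0,"linear":[0,0,0],"twist":0}]';  python3 -c "
from h import *
st()"
```

```text
time: 10.07
position: [0.5327, -0.0474, 0.0806]
tool_rot: [-0.103, 0.995, 0.0, -0.0]
ft_force: [0.1, -0.8, 0.7]
grip_width: 0.0002
grip_force: 0.2
t 10.07 jig xy [0.0136 0.0168] tip z 0.0636 tooly deg in jig 89.9 tilt [-0.  0. -1.] Fjig [-0.03 -0.82] 0.74 grip 0.0002 q [-0.3   0.65  1.79  0.    0.7  -2.08]
time: 10.32
position: [0.5323, -0.0454, 0.0806]
tool_rot: [-0.103, 0.995, 0.0, -0.0]
ft_force: [-0.3, -0.2, -0.6]
grip_width: 0.0006
grip_force: 0.1
t 10.32 jig xy [0.0136 0.0189] tip z 0.0636 tooly deg in jig 89.89 tilt [-0.  0. -1.] Fjig [-0.33 -0.13] -0.57 grip 0.0006 q [-0.29  0.65  1.79  0.    0.7  -2.07]
time: 10.57
position: [0.5319, -0.0434, 0.0806]
tool_rot: [-0.103, 0.995, 0.0, -0.0]
ft_force: [-0.5, 0.2, 0.0]
grip_width: 0.0005
grip_force: 0.1
t 10.57 jig xy [0.0136 0.0209] tip z 0.0636 tooly deg in jig 89.89 tilt [-0.  0. -1.] Fjig [-0.46  0.27] 0.03 grip 0.0005 q [-0.29  0.65  1.79  0.    0.7  -2.07]
```

```bash
python3 -m pendant '[{"jaw":0,"linear":[0,0.15,0],"twist":0},{"jaw":0,"linear":[0,0.15,0],"twist":0},{"jaw":0,"linear":[0,0.1,0],"twist":0},{"jaw":0,"linear":[0,0,0],"twist":0}]';  python3 -c "
from h import *
st()"; python3 -m pendant '[{"jaw":0,"linear":[0,0.15,0],"twist":0},{"jaw":0,"linear":[0,0.15,0],"twist":0},{"jaw":0,"linear":[0,0,0],"twist":0}]';  python3 -c "
from h import *
st()"; python3 -m pendant '[{"jaw":0,"linear":[0,0.1,0],"twist":0},{"jaw":0,"linear":[0,0.1,0],"twist":0},{"jaw":0,"linear":[0,0,0],"twist":0}]';  python3 -c "
from h import *
st()"
```

```text
time: 10.9
position: [0.5311, -0.0394, 0.0806]
tool_rot: [-0.103, 0.995, 0.0, -0.0]
ft_force: [-0.5, -1.0, -0.1]
grip_width: 0.0004
grip_force: 0.0
t 10.9 jig xy [0.0136 0.025 ] tip z 0.0636 tooly deg in jig 89.9 tilt [-0.  0. -1.] Fjig [-0.67 -0.92] -0.09 grip 0.0004 q [-0.28  0.65  1.79  0.    0.7  -2.06]
time: 11.15
position: [0.5305, -0.0365, 0.0805]
tool_rot: [-0.103, 0.995, 0.0, -0.0]
ft_force: [0.4, -0.2, 0.9]
grip_width: 0.0001
grip_force: 0.0
t 11.15 jig xy [0.0136 0.028 ] tip z 0.0635 tooly deg in jig 89.9 tilt [-0.  0. -1.] Fjig [ 0.34 -0.25] 0.9 grip 0.0001 q [-0.28  0.65  1.79  0.    0.7  -2.06]
time: 11.4
position: [0.5301, -0.0346, 0.0806]
tool_rot: [-0.103, 0.995, 0.0, -0.0]
ft_force: [-0.2, -0.1, -0.5]
grip_width: 0.0004
grip_force: 0.1
t 11.4 jig xy [0.0136 0.0298] tip z 0.0636 tooly deg in jig 89.89 tilt [-0.  0. -1.] Fjig [-0.19 -0.1 ] -0.46 grip 0.0004 q [-0.28  0.65  1.8   0.    0.7  -2.05]
```

```bash
python3 -m pendant '[{"jaw":0,"linear":[0,0.1,0],"twist":0},{"jaw":0,"linear":[0,0.1,0],"twist":0},{"jaw":0,"linear":[0,0,0],"twist":0}]';  python3 -c "
from h import *
st()"; python3 -m pendant '[{"jaw":0,"linear":[0,0.1,0],"twist":0},{"jaw":0,"linear":[0,0,0],"twist":0},{"jaw":0,"linear":[0,0,0],"twist":0}]';  python3 -c "
from h import *
st()
c=grab('side');u,v=map(int,proj(c,[.53,-.03,.07]))
cv2.imwrite('pics/s6.png',cv2.resize(c['color'][v-50:v+50,u-70:u+70],None,fx=5,fy=5,interpolation=cv2.INTER_CUBIC))"
```

```text
time: 11.65
position: [0.5297, -0.0327, 0.0806]
tool_rot: [-0.103, 0.995, 0.0, -0.0]
ft_force: [-0.3, -0.4, 0.0]
grip_width: 0.0006
grip_force: 0.1
t 11.65 jig xy [0.0136 0.0318] tip z 0.0636 tooly deg in jig 89.89 tilt [-0.  0. -1.] Fjig [-0.34 -0.37] 0.03 grip 0.0006 q [-0.27  0.65  1.8   0.    0.7  -2.05]
time: 11.9
position: [0.5295, -0.0318, 0.0805]
tool_rot: [-0.103, 0.995, 0.0, -0.0]
ft_force: [-0.7, -0.1, -0.6]
grip_width: 0.0004
grip_force: 0.1
t 11.9 jig xy [0.0136 0.0328] tip z 0.0635 tooly deg in jig 89.89 tilt [-0.  0. -1.] Fjig [-0.67  0.09] -0.59 grip 0.0004 q [-0.27  0.65  1.8   0.    0.7  -2.05]
```

View pics/s6.png

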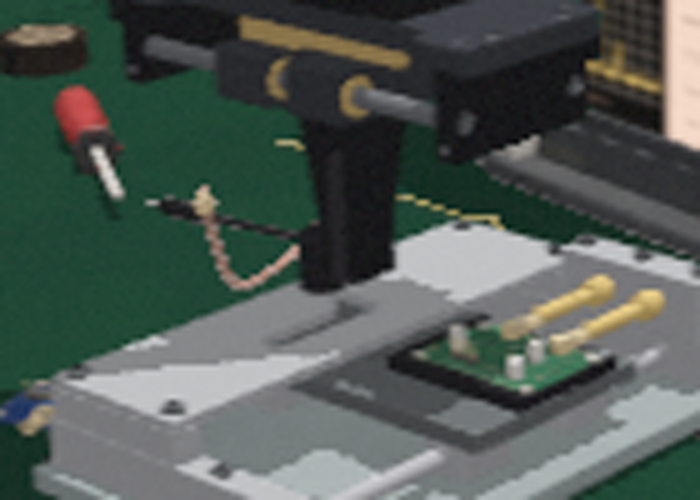

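The stud is still at the finger's left side, at (312,260), and the corner is open at (350,308). I'll keep going to the end stop.

```bash
python3 -m pendant '[{"jaw":0,"linear":[0,0.1,0],"twist":0},{"jaw":0,"linear":[0,0,0],"twist":0},{"jaw":0,"linear":[0,0,0],"twist":0}]';  python3 -c "
from h import *
st()"; python3 -m pendant '[{"jaw":0,"linear":[0,0.1,0],"twist":0},{"jaw":0,"linear":[0,0,0],"twist":0},{"jaw":0,"linear":[0,0,0],"twist":0}]';  python3 -c "
from h import *
st()"
```

```text
time: 12.2
position: [0.5293, -0.0308, 0.0806]
tool_rot: [-0.103, 0.995, 0.0, -0.0]
ft_force: [-0.1, -0.1, -0.1]
grip_width: 0.0002
grip_force: 0.1
t 12.2 jig xy [0.0136 0.0337] tip z 0.0636 tooly deg in jig 89.89 tilt [-0.  0. -1.] Fjig [-0.16 -0.06] -0.06 grip 0.0002 q [-0.27  0.65  1.8   0.    0.7  -2.05]
time: 12.45
position: [0.5292, -0.0301, 0.0806]
tool_rot: [-0.103, 0.995, -0.0, 0.0]
ft_force: [-0.1, -2.0, -0.3]
grip_width: 0.0003
grip_force: 0.9
t 12.45 jig xy [0.0137 0.0344] tip z 0.0636 tooly deg in jig 89.9 tilt [ 0. -0. -1.] Fjig [-0.54 -1.96] -0.3 grip 0.0003 q [-0.27  0.65  1.8  -0.    0.69 -2.05]
```

```bash
python3 -m pendant '[{"jaw":0,"linear":[0,0.06,0],"twist":0},{"jaw":0,"linear":[0,0,0],"twist":0},{"jaw":0,"linear":[0,0,0],"twist":0}]';  python3 -c "
from h import *
st()"
```

```text
time: 12.7
position: [0.5292, -0.0299, 0.0806]
tool_rot: [-0.103, 0.995, -0.0, 0.0]
ft_force: [-0.2, -5.2, -0.7]
grip_width: 0.0002
grip_force: 2.2
t 12.7 jig xy [0.0137 0.0346] tip z 0.0636 tooly deg in jig 89.91 tilt [ 0.    -0.001 -1.   ] Fjig [-1.23 -5.06] -0.7 grip 0.0002 q [-0.27  0.65  1.8  -0.    0.69 -2.04]
```

The end stop is at the travel I expected (about 23 mm). Now I'll back off and check.

```bash
python3 -m pendant '[{"jaw":0,"linear":[0,-0.4,0],"twist":0},{"jaw":0,"linear":[0,-0.8,0],"twist":0},{"jaw":0,"linear":[0,0,-2],"twist":0},{"jaw":0,"linear":[0,0,-4],"twist":0},{"jaw":0,"linear":[4,0,-4],"twist":0},{"jaw":0,"linear":[4,0,-3],"twist":0},{"jaw":0,"linear":[3,4,0],"twist":0},{"jaw":0,"linear":[0,4,0],"twist":0},{"jaw":0,"linear":[0,4,0],"twist":0},{"jaw":0,"linear":[0,4,0],"twist":0},{"jaw":0,"linear":[0,4,0],"twist":0},{"jaw":0,"linear":[0,4,0],"twist":0}]'
python3 -m pendant '[{"jaw":0,"linear":[0,0,0],"twist":0},{"jaw":0,"linear":[0,0,0],"twist":0}]'
python3 - <<'E'
from h import *
import pickle
st()
for n in("top","side"):
    c=grab(n);P=pts(c);q=(P[...,:2]-O)@R
    m=(c["depth"]>0)&(abs(q[...,0])<.1)&(q[...,1]>.01)&(q[...,1]<.075)&(P[...,2]>.062)&(P[...,2]<.09)
    print(n,m.sum(),q[m].mean(0),q[m].min(0),q[m].max(0))
    if n=="top":
        k=(P[...,0]>.3)&(P[...,0]<.65)&(P[...,1]>-.25)&(P[...,1]<.1)&(abs(P[...,2]-.051)<.004)
        _,l,s,_=cv2.connectedComponentsWithStats(k.astype(np.uint8));i=1+np.argmax(s[1:,4])
        print(cv2.minAreaRect(P[l==i][:,:2].astype(np.float32)))
        cv2.imwrite("pics/t7.png",cv2.resize(c["color"][130:275,170:345],None,fx=4,fy=4,interpolation=cv2.INTER_CUBIC))
E
```

```text
time: 13.7
position: [0.397, 0.1709, 0.1953]
tool_rot: [-0.103, 0.995, 0.0, 0.0]
ft_force: [1.4, 0.3, 0.6]
grip_width: 0.0006
grip_force: 0.0
time: 13.87
position: [0.3967, 0.1712, 0.1951]
tool_rot: [-0.106, 0.994, 0.0, -0.0]
ft_force: [0.1, -0.5, 0.5]
grip_width: 0.0007
grip_force: 0.0
t 13.87 jig xy [-0.0742  0.2589] tip z 0.1781 tooly deg in jig 90.2 tilt [-0.     0.001 -1.   ] Fjig [-0.01 -0.49] 0.48 grip 0.0007 q [ 0.15  0.34  1.95  0.    0.85 -1.64]
top 79 [0.01084197 0.05199892] [0.00242213 0.04432245] [0.02011224 0.06144926]
((0.5155308246612549, -0.031319744884967804), (0.21990086138248444, 0.06831017881631851), 11.927209854125977)
side 85 [0.00756163 0.04851174] [0.00195876 0.04220898] [0.01742222 0.05853878]
```

View pics/t7.png

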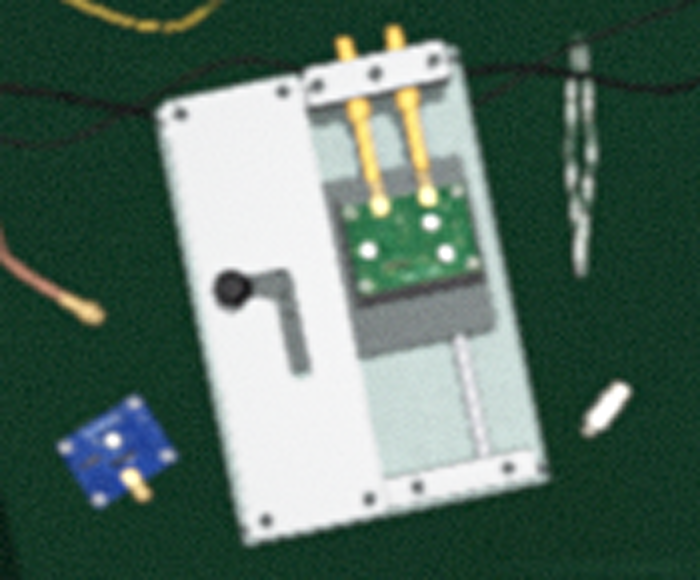

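The stud is at the end of the short leg at (233,289), the connectors are on the probes at (380,205) and (428,195), and neither the jig nor the loose things have moved.

```bash
python3 -c "
from rig import robot
print(robot.hand_in())"
```

```text
the job is handed in; nothing more can be done
None
```

The board is docked on the spring probes, the stud is locked at the end of the short leg, the jig is where it was, the hand is clear, and I handed the job in at about 14 s of the 38 s allowed.

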